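# Feed a petri dish through the gravity flap of a sample bay

### The arm

A 6-joint arm with a two-finger parallel gripper is mounted at the origin on a cart in front of the work surface, level with it; the furniture and walls round the work are solid. World frame = base frame: x ahead of the robot, y to its left, z up, the work surface at z = 0. Lengths are in m, angles in degrees, forces in N, time in s.
With the tool pointing down it reaches from about 0.25 to 0.725 m from the base axis. Payload 4 kg.
Tool frame: the origin (TCP) lies midway between the tips of the shut fingers; the grasp point (between the pads) lies 19 mm behind it; x points along the fingers, y is the direction in which the jaws open and shut, and the axes are right-handed (so a half turn about x gives the same grasp; the last joint's range is limited). The gripper opens to 85 mm and grips with 20 to 120 N. Pads are 22 mm wide; open, the fingers measure 114 mm over their backs; the gripper's body (76 mm by 85 mm) begins 54 mm behind the grasp point. The pads swing forward as they close: fully open they stand 13 mm farther back than shut.
Start: joints at [76.318, 13.785, 0.286, 76.501, 0, 90], TCP at [0.118, 0.486, 0.231] pointing down, gripper open.
Joint ranges: [-155.79, 155.79], [-60.16, 107.12], [-62.33, 73.08], [-114, 123.19], [-81.49, 82.49], [-180, 180]. Speed limits (degrees/s): [159.86, 159.86, 180, 180, 180, 180].

### API

Orientations are given as a 3x3 rotation matrix whose columns are the frame's x, y, z axes.
In Python, from plant import sensors, viewer, arm gives the robot as it stands.
- The arm moves only by the tool step_arm, never from a script. Its argument "targets" is a list of rows, each a list of 4 numbers: the shift along the tool's x, y, z in m, then the turn about the tool's x in degrees. In form: [[tx, ty, tz, spin], ...]. A call has 1 to 8 rows; each row shifts and turns the commanded pose from where the row before left it, along the tool's axes as they then stand; what a row does not reach is not made up. A row lasts 1/8 s, in which the tool goes at most 62.5 mm and 10.7 degrees, less where a joint would pass 70% of its speed; a pose out of reach is approached as far as the arm can. A call with a gripper value outside its range is refused whole. "grip" is the opening, from 0 (shut) to 1 (fully open), set as the call begins (left out, the last holds). The fingers move at their own pace and stop on an object; "squeeze" is the grip in N (left out, the last holds). Time passes only in rows, so rows that do not move let the fingers close. It gives the time, the measured TCP pose, the force and the opening at its end, in the units of the state.
- sensors.state(): the state, without advancing time (a new reading comes with each control period).
- viewer.get_image(name): name is "scene" or "top" or "wrist"; returns the picture (384x512x3 uint8, red, green, blue); there is no depth.
- viewer.camera_info(name): a dict with "vertical_fov" (degrees; the focal length in pixels is half the picture's height over the tangent of half this angle, whatever the lens; pixels are square), "cx", "cy" (the principal point, pixels), "camera_from_world" (4x4, takes a point from world to camera coordinates); the wrist camera has in their place "T_tool_cam" (4x4, takes a point from camera to tool coordinates, whose origin is the TCP and whose axes are the tool frame's). Camera axes: x right, y up, looking along -z (the intrinsics and any distortion apply to the point x, -y, -z); pixel columns grow to the right and rows downward; lengths in m; the calibration is good to about 2 mm. The wrist camera is an equidistant fisheye: a pixel r from the principal point sees the ray r / f radians off the axis. A picture is of the moment at which its call begins: read the wrist's pose just before it. camera_info takes no time and is no camera call.
- arm.close_job(): hands the job in, once; it reports no verdict.
The state is a dict: "t": time; "qpos": joint angles; "qd": joint speeds; "tau": joint torques, N m; "tcp_pos": TCP position; "ee_rot": TCP orientation; "wrist_force": force on the tool from outside, world axes, zero at the start; "moment": the same for the moment, N m; "finger_gap": opening from 0.0 (shut) to 1.0 (fully open).
Only numpy, scipy, OpenCV 4.12 (cv2) and the standard library are available. Lean on these libraries where they do the work, as an engineer would, in place of code of your own. Each camera call takes 0.05 s, during which the arm holds its last target.

### The job

Feed the glass petri dish into the sample bay by pushing only: with the fingertips push it sideways across the loading deck into the lane, then along the lane and through the hanging flap until it has dropped flat onto the floor of the bay, and draw the fingers back out so that the flap swings shut behind it. Do not lift the dish or turn it over, and leave the cup, vials and bottle beside the station where they stand.

Things in the scene. Friction and masses are not known exactly. Their poses are not given: they have to be found in the camera images.
- station: Fixed feed station: grey deck, aluminium guides, white-walled bay; 283 x 161 mm. Origin: at worktop level in the gate, straight below the middle of the flap's pivot axis. +x runs along the lane into the bay, +y to the left seen from the lane's near end, z up. All mm given for its points are in this frame; the points' axes are the same.
- load (a point): Point on the loading deck at (-110, 60, 24). The flat deck, top z = 24, spans x -175 to -45, y -46 to 115; no rim on its near (-x) and left (+y) sides. Right guide: inner face y = -33.5 from x = -175 to the bay. A fence (near face x = -52.5) bounds the deck's far side from y = 40 to 115; it ends at the lane in a round post. Guide and fence tops z = 44.
- gate (a point): Point on the lane deck at the gate (0, 0, 24). The lane is centred on y = 0, 67 mm wide, between the right guide and a left guide (inner face y = 34.5) that starts at the round post, x = -48. The lane deck ends 2 mm past the gate, at x = 2, in a 14 mm step down to the bay floor.
- bay (a point): Point on the bay floor (56, 0, 10). The floor, z = 10, spans x 2 to 100, y -33 to 33. White walls to z = 60 start at x = -10. A clear cover, top z = 63, lies over the bay from x = 52 on; before that the bay and the gate are open above.
- gate_flap (a joint): Steel flap (rad): 0 hangs shut, grows to 1.45 as its lower edge swings into the bay; cannot swing outward; falls shut by its own 40 g, no latch. Pivots at z = 56, two side arms 6 mm wide, joined by a plate 62 wide, z 27 to 40 when shut. Open (50 mm wide) between the arms above the plate, nothing across the top: upright fingers can pass, pushing the plate before them, up to 14 mm past x = 0.
- petri_dish: The clear glass petri dish, round, 60 mm diameter, 13 mm high, about 34 g, loose, lying open side up on the loading deck left of the lane. Origin: centre of its underside; z up. It slides easily; pushed, it swings the flap open by itself.
- sample_cup: Bystander: tapered lilac sample cup, 49 mm wide, 64 high, right of the gate. Origin: centre of its underside.
- vial_a: Bystander: small white-capped vial, 17 mm wide, 52 high, left of the bay. Origin: centre of its underside.
- vial_b: Bystander: small white-capped vial, 17 mm wide, 52 high, left of the bay. Origin: centre of its underside.
- milk_bottle: Bystander: glass sample bottle with white cap, 74 mm wide, 136 high, to the right of the bay's far end. Origin: centre of its underside.

How it is judged:
By the outcome, as a careful person would: the job done as asked, in the order asked, and still so for the second after the job is handed in, with the robot touching nothing.
It also fails if it takes over 48 s, if anything falls off the work surface, if the arm or the gripper's body presses on something with over 40 N, if the wrist force passes 120 N, or if a joint passes its speed limit or range.

## Working session

There is one attempt and no reset: what is moved stays moved. The work goes in short steps, Python scripts to look and compute and a tool call to move; the robot and the scene stay as the last step left them, time stands still between calls to the robot, and variables do not carry over. Pictures are saved under pics/ and viewed, and the job is handed in when it is done.

Besides the shell and the picture viewer there is one more tool, called after "Request:" in YAML: its name, and indented under it one key for each argument. step_arm: Moves the arm, as the interface text tells. Its arguments: {"type":"object","properties":{"targets":{"type":"array","items":{"type":"array","items":{"type":"number"}}},"grip":{"type":"number"},"squeeze":{"type":"number"}},"required":["targets"]}

```bash
mkdir -p pics; ls; python3 - <<'E'
from plant import sensors, viewer, arm
import cv2, numpy as np
np.set_printoptions(precision=4,suppress=True)
print(sensors.state())
for n in ["scene","top","wrist"]:
    im=viewer.get_image(n); cv2.imwrite(f"pics/{n}0.png",im[:,:,::-1]); print(n,viewer.camera_info(n))
E
```

```text
pics
{'t': 0.0, 'qpos': array([76.3198, 13.8321,  0.2121, 76.5026,  0.0011, 89.9991]), 'qd': array([-0.1136,  0.0084, -0.0476,  0.0238,  0.0181,  0.0323]), 'tau': array([ -0.    , -37.2319,  25.2408,   0.0169,   0.0001,   0.    ]), 'tcp_pos': array([0.1181, 0.4852, 0.2304]), 'ee_rot': array([[-0.0005,  0.2365,  0.9716],
       [-0.0021,  0.9716, -0.2365],
       [-1.    , -0.0021, -0.    ]]), 'wrist_force': array([-0.0466,  1.0666,  0.4213]), 'moment': array([ 0.0056, -0.0691,  0.0208]), 'finger_gap': 1.000151599837094}
scene {'vertical_fov': 51.628420482731705, 'cx': 252.94780577211338, 'cy': 187.61272181390825, 'camera_from_world': array([[-0.5917, -0.806 , -0.0192,  0.3122],
       [ 0.4833, -0.3737,  0.7917, -0.3625],
       [-0.6453,  0.4591,  0.6106, -0.5398],
       [ 0.    ,  0.    ,  0.    ,  1.    ]])}
top {'vertical_fov': 46.756321984008224, 'cx': 262.042705968684, 'cy': 187.33822547118712, 'camera_from_world': array([[-0.04  , -0.9992,  0.0057, -0.0356],
       [ 0.9787, -0.038 ,  0.2019, -0.6191],
       [-0.2015,  0.0136,  0.9794, -0.885 ],
       [ 0.    ,  0.    ,  0.    ,  1.    ]])}
wrist {'vertical_fov': 65.70646984690485, 'cx': 253.30471082942216, 'cy': 185.78465594880646, 'T_tool_cam': array([[ 0.0005,  0.3007, -0.9537, -0.1425],
       [ 1.    ,  0.0003,  0.0006,  0.0002],
       [ 0.0005, -0.9537, -0.3007, -0.0774],
       [ 0.    ,  0.    ,  0.    ,  1.    ]])}
```

View pics/scene0.png

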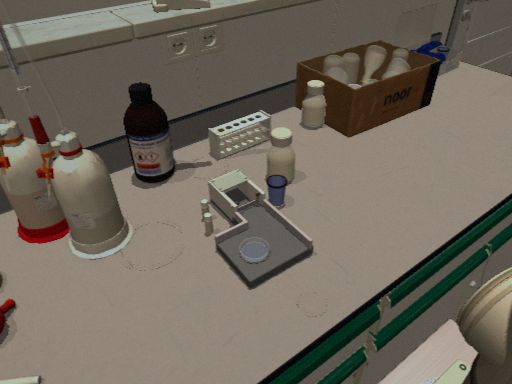

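View pics/top0.png

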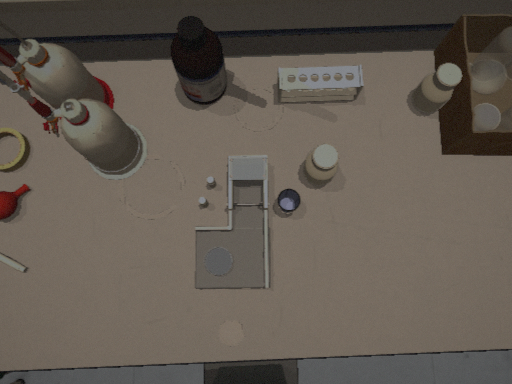

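View pics/wrist0.png

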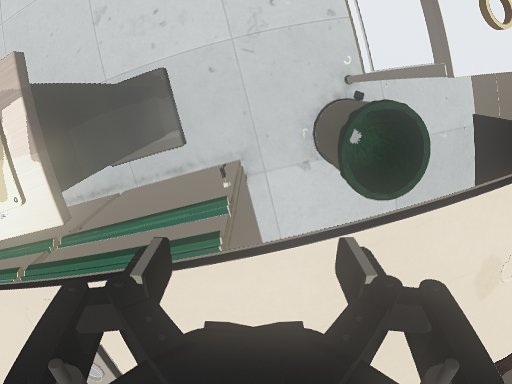

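The top view shows the station: deck corners about (195,288) and (268,288), lane running up to the bay at about (248,165), dish at about (219,261), cup at (289,201), vials at (211,182) and (203,201). Next I zoom in.

```bash
python3 - <<'E'
import cv2
a=cv2.imread("pics/top0.png")[145:300,180:310]; cv2.imwrite("pics/topz.png",cv2.resize(a,None,fx=3.8,fy=3.8,interpolation=cv2.INTER_CUBIC))
a=cv2.imread("pics/scene0.png")[160:295,190:325]; cv2.imwrite("pics/scz.png",cv2.resize(a,None,fx=4.4,fy=4.4,interpolation=cv2.INTER_CUBIC))
E
```

```text
(no output)
```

View pics/topz.png

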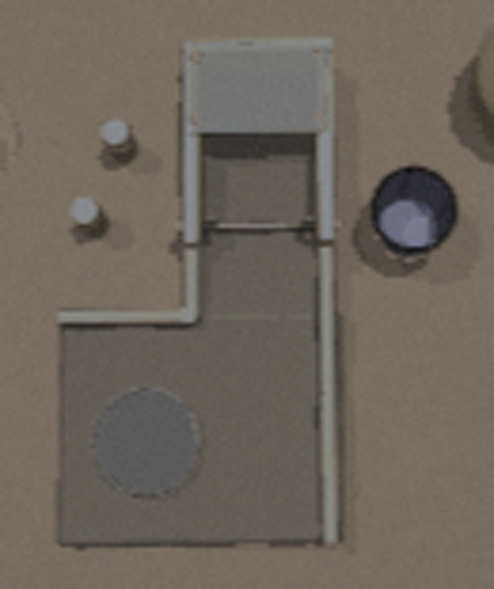

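View pics/scz.png

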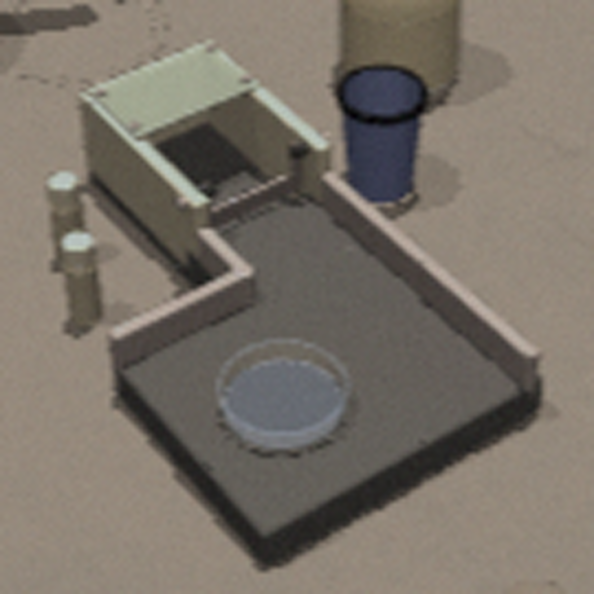

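The top zoom shows the deck's near-left corner at (60,543), the guide's inner near end at (325,543), the fence's near top edge at y≈323, the flap at y≈227 and the dish at (147,442). The scene zoom shows the same corners at (262,540), (528,362) and (115,345).

```bash
cat > h.py <<'E'
import numpy as np, cv2
from plant import sensors, viewer, arm
np.set_printoptions(precision=4,suppress=True)
def ray(n,u,v):
    c=viewer.camera_info(n); f=192/np.tan(np.radians(c["vertical_fov"]/2)); T=c["camera_from_world"]
    d=np.array([(u-c["cx"])/f,-(v-c["cy"])/f,-1]); R=T[:3,:3]
    return -R.T@T[:3,3], R.T@d
def onz(n,u,v,z):
    o,d=ray(n,u,v); return o+d*(z-o[2])/d[2]
def tri(a,b):
    o1,d1=ray("top",*a); o2,d2=ray("scene",*b)
    s=np.linalg.lstsq(np.c_[d1,-d2],o2-o1,rcond=None)[0]
    p,q=o1+s[0]*d1,o2+s[1]*d2; return (p+q)/2,np.linalg.norm(p-q)
def proj(n,P):
    c=viewer.camera_info(n); f=192/np.tan(np.radians(c["vertical_fov"]/2)); T=c["camera_from_world"]
    q=T[:3,:3]@P+T[:3,3]; return np.array([c["cx"]+f*q[0]/-q[2], c["cy"]-f*q[1]/-q[2]])
tz=lambda x,y:((x+.5)/3.8+180-.5,(y+.5)/3.8+145-.5)
sz=lambda x,y:((x+.5)/4.4+190-.5,(y+.5)/4.4+160-.5)
E
cat > fit.py <<'E'
from h import *
for nm,a,b in [("corner",(60,543),(262,538)),("fenceL",(58,323),(115,345)),("guide",(325,543),(528,360)),("coverfarR",(333,40),(210,42)),("coverfarL",(185,42),(83,97)),("dishc",(147,442),(284,400))]:
    print(nm,*tri(tz(*a),sz(*b)))
S=np.array([[-175,115],[-52.5,115],[-175,-33.5],[-175,-41.5]])/1e3
P=[(60,543,.024),(58,323,.044),(321,543,.044),(336,543,.044)]
W=np.array([onz("top",*tz(x,y),z)[:2] for x,y,z in P])
U,_,Vt=np.linalg.svd((S-S.mean(0)).T@(W-W.mean(0))); R=Vt.T@np.diag([1,np.linalg.det(Vt.T@U.T)])@U.T
t=W.mean(0)-R@S.mean(0); print("yaw",np.degrees(np.arctan2(R[1,0],R[0,0])),t, "res mm",1e3*(W-(S@R.T+t)))
for n,q in [("dish rim",(147,442,.037)),("flap L",(203,227,.040)),("flap R",(315,227,.040)),("guide in top",(319,260,.044)),("left guide in",(199,280,.044)),("coverR",(333,40,.063)),("coverL",(185,42,.063)),("cover near edge",(260,132,.063)),("cup",(414,208,.064)),("gate wall front L",(190,243,.06)),("gate wall front R",(327,243,.06))]:
    p=onz("top",*tz(*q[:2]),q[2]); print(n,p,"st mm",1e3*R.T@(p[:2]-t))
E
python3 fit.py
```

```text
corner [0.4142 0.0906 0.0222] 0.0018316485733598856
fenceL [0.5354 0.0878 0.0409] 0.0014951250153532219
guide [ 0.4088 -0.0574  0.0436] 0.002190735407574675
coverfarR [ 0.6895 -0.0734  0.0598] 0.001902079995696756
coverfarL [0.6911 0.0104 0.0589] 0.0004692840008422168
dishc [0.4675 0.0398 0.0301] 0.001052451690436239
yaw -1.9783699788078608 [ 0.584  -0.0296] res mm [[ 0.5471 -1.6742]
 [-0.9    -0.3209]
 [ 0.2031  1.1073]
 [ 0.1498  0.8878]]
dish rim [0.4669 0.0388 0.037 ] st mm [-119.4056   64.3462]
flap L [0.5867 0.0041 0.04  ] st mm [ 1.5669 33.8503]
flap R [ 0.5842 -0.0598  0.04  ] st mm [  1.2784 -30.1248]
guide in top [ 0.5645 -0.0612  0.044 ] st mm [-18.344  -32.2535]
left guide in [0.5558 0.007  0.044 ] st mm [-29.435   35.6379]
coverR [ 0.688  -0.0741  0.063 ] st mm [105.4893 -40.8318]
coverL [0.69   0.0103 0.063 ] st mm [104.6322  43.5652]
cover near edge [ 0.6358 -0.0307  0.063 ] st mm [51.8664  0.7646]
cup [ 0.5888 -0.1151  0.064 ] st mm [  7.783  -85.2919]
gate wall front L [0.5746 0.0106 0.06  ] st mm [-10.7821  39.843 ]
gate wall front R [ 0.5716 -0.0658  0.06  ] st mm [-11.1311 -36.6197]
```

Request:
step_arm:
  targets:
    - [0,0,0,-5.9]
    - [0,0,0,-5.9]
    - [0,-0.027,0.026,0]
    - [0,-0.027,0.026,0]
    - [0,-0.027,0.026,0]
    - [0,-0.027,0.026,0]
    - [0,-0.027,0.026,0]
    - [0,-0.027,0.026,0]
  grip: 0

```text
t: 1.15
tcp_pos: [0.2694, 0.3176, 0.2311]
ee_rot: [[-0.0, 0.033, 0.999], [-0.0, 0.999, -0.033], [-1.0, -0.0, -0.0]]
wrist_force: [-1.2, 0.5, 0.2]
finger_gap: -0.002
```

Request:
step_arm:
  targets:
    - [0,-0.027,0.026,0]
    - [0,-0.027,0.026,0]
    - [0,-0.027,0.026,0]
    - [0,-0.027,0.026,0]
    - [0,-0.027,0.026,0]
    - [0,-0.027,0.026,0]
    - [0,-0.027,0.026,0]
    - [0,0,0,0]

```text
t: 2.15
tcp_pos: [0.4456, 0.1223, 0.2308]
ee_rot: [[-0.0, 0.037, 0.999], [-0.0, 0.999, -0.037], [-1.0, -0.0, -0.0]]
wrist_force: [-0.1, -0.2, 0.7]
finger_gap: -0.002
```

```bash
cat >> h.py <<'E'
a_=np.radians(-1.95); RS=np.array([[np.cos(a_),-np.sin(a_)],[np.sin(a_),np.cos(a_)]]); TS=np.array([.584,-.0284])
def st(p): return np.r_[1e3*RS.T@(np.array(p)[:2]-TS),1e3*p[2]]
def stat():
    s=sensors.state(); R=s["ee_rot"]; print("t",s["t"],"tcp st mm",st(s["tcp_pos"]),"toolz yaw",np.degrees(np.arctan2(R[1,2],R[0,2])),"down",R[:,0],"F",s["wrist_force"],"gap",s["finger_gap"])
    return s
E
python3 -c "
from h import *
stat(); im=viewer.get_image('wrist'); cv2.imwrite('pics/w1.png',im[:,:,::-1])
im=viewer.get_image('scene'); cv2.imwrite('pics/s1.png',im[:,:,::-1])"
```

```text
t 2.15 tcp st mm [-143.4566  145.8848  230.8272] toolz yaw -2.104248062158914 down [-0.0005 -0.0004 -1.    ] F [-0.0579 -0.1988  0.6849] gap -0.0017145000330242683
```

View pics/w1.png

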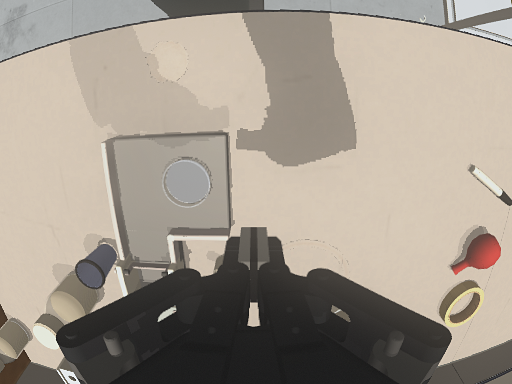

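View pics/s1.png

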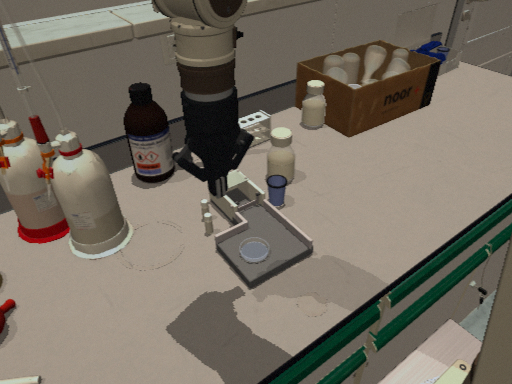

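The wrist view shows the whole deck, with corners (229,132), (107,140) and (231,228), and the dish centred at (187,181). I use it as an independent check.

```bash
cat >> h.py <<'E'
def wz(u,v,z,s):
    c=viewer.camera_info("wrist"); f=192/np.tan(np.radians(c["vertical_fov"]/2))
    dx,dy=u-c["cx"],v-c["cy"]; r=np.hypot(dx,dy); th=r/f
    d=np.array([np.sin(th)*dx/r,-np.sin(th)*dy/r,-np.cos(th)])
    T=c["T_tool_cam"]; R=s["ee_rot"]; o=s["tcp_pos"]+R@T[:3,3]; d=R@T[:3,:3]@d
    return o+d*(z-o[2])/d[2]
E
python3 - <<'E'
from h import *
s=stat()
im=cv2.imread("pics/w1.png"); cv2.imwrite("pics/w1z.png",cv2.resize(im[120:300,85:265],None,fx=3.3,fy=3.3,interpolation=cv2.INTER_CUBIC))
for n,u,v,z in [("near-left -175,115",229,132,.024),("fence L -52.5,115",231,238,.044),("guide near",106,144,.044),("dish rim",187,181.5,.037)]:
    print(n,st(wz(u,v,z,s)))
E
```

```text
t 2.25 tcp st mm [-144.9658  147.2908  230.8973] toolz yaw -1.9345627231715083 down [-0.0014  0.0001 -1.    ] F [-0.3601 -0.2816  0.2623] gap 7.33735837287393e-05
near-left -175,115 [-179.0608  118.7003   24.    ]
fence L -52.5,115 [-50.657  119.6018  44.    ]
guide near [-172.1208  -31.9532   44.    ]
dish rim [-121.9934   67.7689   37.    ]
```

View pics/w1z.png

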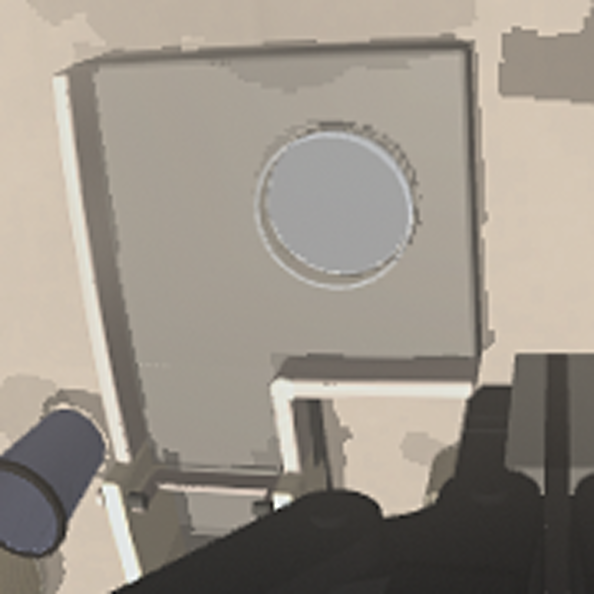

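```bash
python3 - <<'E'
from h import *
s=stat(); d=np.array([1.5,-1.4,0])
for n,u,v,z in [("near-left -175,115",228,134.5,.024),("fence L -52.5,115",228.6,235.2,.044),("guide near -175,-33.5",105.6,142.4,.044),("dish rim",186.5,183.3,.037)]:
    print(n,st(wz(u,v,z,s))+d)
E
```

```text
t 2.25 tcp st mm [-144.9658  147.2908  230.8973] toolz yaw -1.9345627231715083 down [-0.0014  0.0001 -1.    ] F [-0.3601 -0.2816  0.2623] gap 7.33735837287393e-05
near-left -175,115 [-174.5795  116.0668   24.    ]
fence L -52.5,115 [-53.0589 115.3326  44.    ]
guide near -175,-33.5 [-172.6223  -33.7093   44.    ]
dish rim [-118.235    65.5967   37.    ]
```

Request:
step_arm:
  targets:
    - [0.02,-0.009,0.009,0]
    - [0.03,-0.009,0.009,0]
    - [0.04,-0.009,0.008,0]
    - [0.04,0,0,0]
    - [0.03,0,0,0]
    - [0.02,0,0,0]
    - [0.011,0,0,0]
    - [0,0,0,0]

```text
t: 3.25
tcp_pos: [0.4688, 0.0966, 0.0399]
ee_rot: [[-0.002, 0.032, 0.999], [-0.0, 0.999, -0.032], [-1.0, -0.0, -0.001]]
wrist_force: [-0.8, 0.1, 0.1]
finger_gap: 0.001
```

```bash
python3 -c "
from h import *
stat(); im=viewer.get_image('wrist'); cv2.imwrite('pics/w2.png',im[:,:,::-1])
im=viewer.get_image('scene'); cv2.imwrite('pics/s2.png',cv2.resize(im[140:300,170:330,::-1],None,fx=3.7,fy=3.7,interpolation=cv2.INTER_CUBIC));stat()"
```

```text
t 3.25 tcp st mm [-119.3875  121.0044   39.9246] toolz yaw -1.8124503314380531 down [-0.0015 -0.0002 -1.    ] F [-0.7711  0.0678  0.0775] gap 0.001227362524909737
t 3.35 tcp st mm [-118.0476  121.0135   41.0802] toolz yaw -1.8461980855474074 down [ 0.0013  0.0003 -1.    ] F [ 0.9409  0.7389 -0.1543] gap 0.0024683016098727647
```

View pics/w2.png

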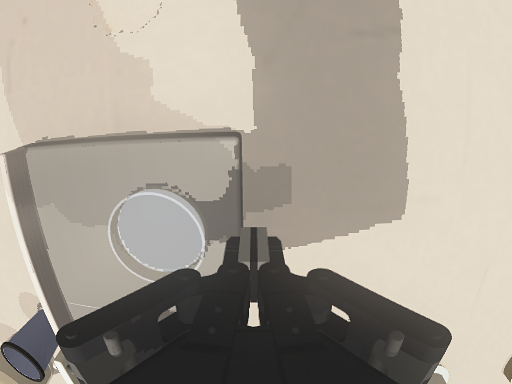

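View pics/s2.png

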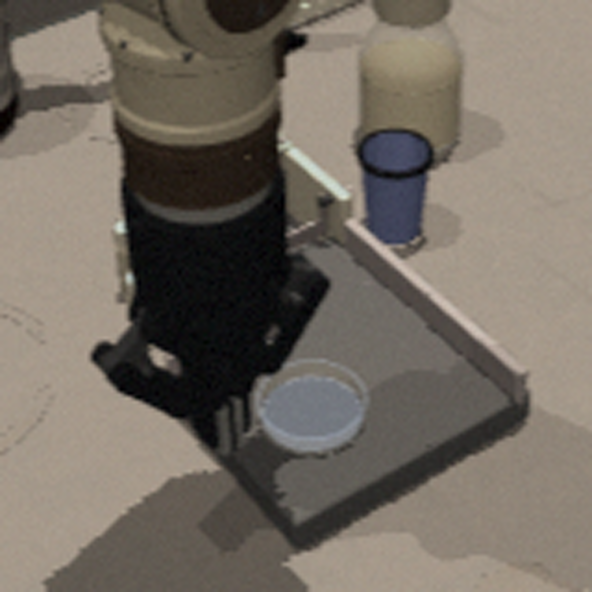

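Request:
step_arm:
  targets:
    - [0.007,0,0,0]
    - [0.006,0,0,0]
    - [0,-0.005,0,0]
    - [0,-0.005,0,0]
    - [0,-0.006,0,0]
    - [0,-0.006,0,0]
    - [0,-0.006,0,0]
    - [0,-0.006,0,0]

```text
t: 4.35
tcp_pos: [0.4686, 0.0616, 0.0274]
ee_rot: [[0.0, 0.033, 0.999], [0.0, 0.999, -0.033], [-1.0, 0.0, 0.0]]
wrist_force: [-0.6, 0.8, -0.0]
finger_gap: -0.0
```

Request:
step_arm:
  targets:
    - [0,-0.006,0,0]
    - [0,-0.006,0,0]
    - [0,-0.006,0,0]
    - [0,-0.006,0,0]
    - [0,-0.004,0,0]
    - [0,-0.002,0,0]
    - [0,0,0,0]

```text
t: 5.22
tcp_pos: [0.4675, 0.0319, 0.0273]
ee_rot: [[-0.0, 0.033, 0.999], [-0.0, 0.999, -0.033], [-1.0, -0.0, -0.0]]
wrist_force: [-0.1, 0.1, -0.4]
finger_gap: 0.002
```

```bash
python3 -c "
from h import *
s=stat(); im=viewer.get_image('wrist'); cv2.imwrite('pics/w3.png',im[:,:,::-1])
im=viewer.get_image('scene'); cv2.imwrite('pics/s3.png',cv2.resize(im[140:300,170:330,::-1],None,fx=3.7,fy=3.7,interpolation=cv2.INTER_CUBIC));stat()"
```

```text
t 5.225 tcp st mm [-118.5103   56.3045   27.2699] toolz yaw -1.8942135567658878 down [-0.0001 -0.0002 -1.    ] F [-0.1419  0.0705 -0.378 ] gap 0.0015669297152758226
t 5.325 tcp st mm [-118.5583   56.4862   27.2081] toolz yaw -1.8764277592421115 down [-0.0002 -0.0002 -1.    ] F [ 0.3896 -0.1481 -0.1339] gap -0.002623845076498844
```

View pics/w3.png

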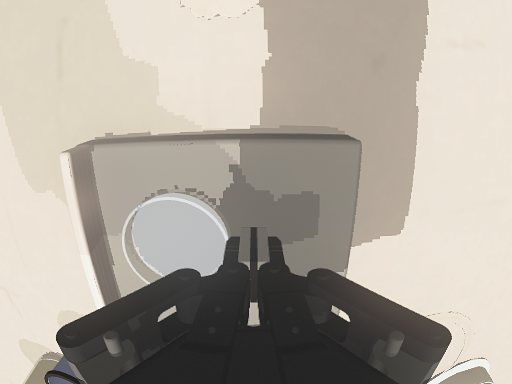

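View pics/s3.png

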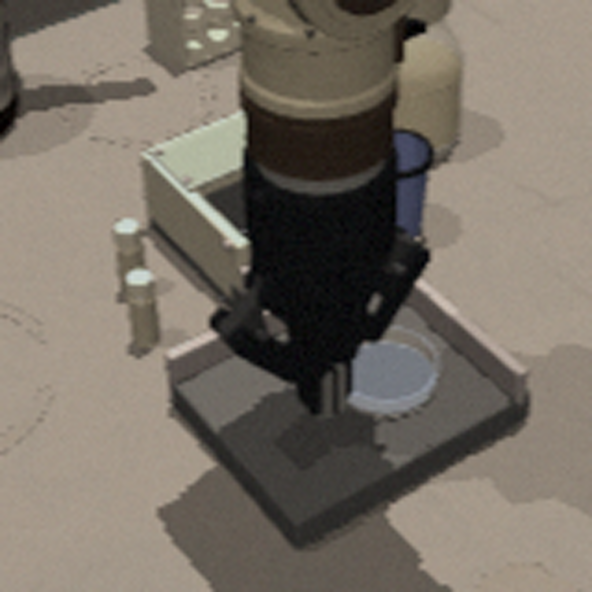

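The wrist view shows the dish against the fingers: rim left (122,240), right (229,240), top row ≈192.

```bash
python3 - <<'E'
from h import *
s=stat()
for u,v in [(122,238),(229,238),(126,215),(175,192),(140,203),(141,271)]:
    print((u,v),st(wz(u,v,.037,s)))
im=cv2.imread("pics/w3.png"); cv2.imwrite("pics/w3z.png",cv2.resize(im[120:310,60:260],None,fx=3.1,fy=3.1,interpolation=cv2.INTER_CUBIC))
E
```

```text
t 5.325 tcp st mm [-118.5583   56.4862   27.2081] toolz yaw -1.8764277592421115 down [-0.0002 -0.0002 -1.    ] F [ 0.3896 -0.1481 -0.1339] gap -0.002623845076498844
(122, 238) [-124.5116  -14.0989   37.    ]
(229, 238) [-126.6041   44.482    37.    ]
(126, 215) [-138.1667   -9.2463   37.    ]
(175, 192) [-150.9122   18.8866   37.    ]
(140, 203) [-144.9702   -0.2458   37.    ]
(141, 271) [-103.8735   -6.3488   37.    ]
```

View pics/w3z.png

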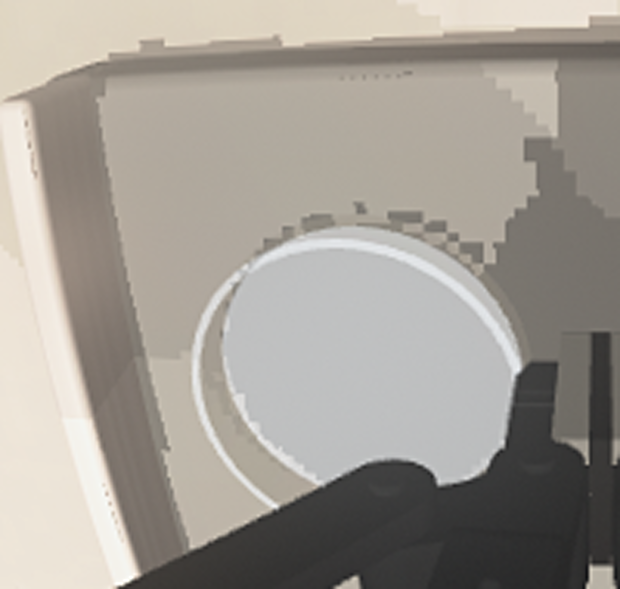

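Request:
step_arm:
  targets:
    - [0,-0.003,0,0]
    - [0,-0.004,0,0]
    - [0,-0.004,0,0]
    - [0,-0.003,0,0]
    - [0,-0.001,0,0]
    - [0,0,0,0]

```text
t: 6.08
tcp_pos: [0.4671, 0.017, 0.0273]
ee_rot: [[0.0, 0.033, 0.999], [-0.0, 0.999, -0.033], [-1.0, -0.0, 0.0]]
wrist_force: [-0.6, -0.3, -0.2]
finger_gap: -0.004
```

```bash
python3 -c "
from h import *
s=stat(); im=viewer.get_image('wrist'); cv2.imwrite('pics/w4.png',cv2.resize(im[120:310,60:260,::-1],None,fx=3.1,fy=3.1,interpolation=cv2.INTER_CUBIC));stat()"
```

```text
t 6.075 tcp st mm [-118.417    41.3697   27.3118] toolz yaw -1.8970017399270722 down [ 0. -0. -1.] F [-0.5515 -0.3141 -0.2281] gap -0.004434138824666991
t 6.125 tcp st mm [-118.3942   41.4612   27.3074] toolz yaw -1.8856475827940242 down [ 0.  0. -1.] F [-0.8136 -0.7367  0.1033] gap -0.0031054302157579915
```

View pics/w4.png

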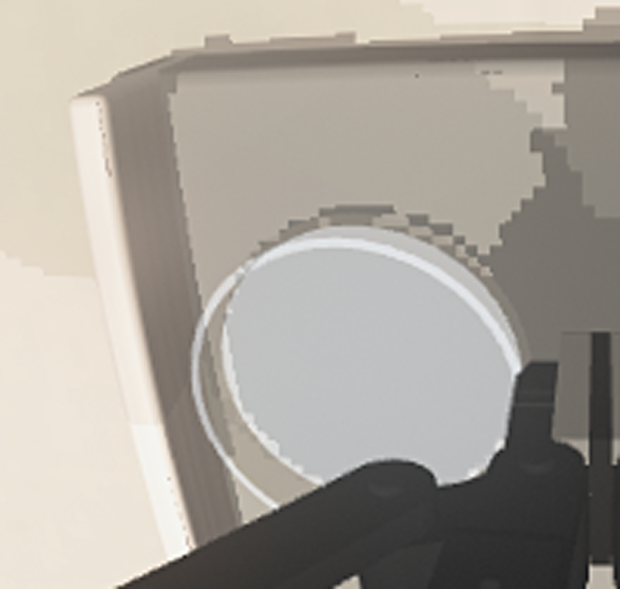

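Request:
step_arm:
  targets:
    - [0,0.006,0,0]
    - [0,0.01,0,0]
    - [-0.015,0,0,0]
    - [-0.02,0,0,0]
    - [0,-0.02,-0.018,0]
    - [0,-0.02,-0.018,0]
    - [0,-0.0175,-0.018,0]
    - [0,0,0,0]
  grip: 0.12

```text
t: 7.12
tcp_pos: [0.4104, -0.0226, 0.0622]
ee_rot: [[-0.001, 0.034, 0.999], [0.0, 0.999, -0.034], [-1.0, 0.0, -0.001]]
wrist_force: [-0.0, 0.3, 0.2]
finger_gap: 0.119
```

```bash
python3 -c "
from h import *
s=stat(); im=viewer.get_image('scene'); cv2.imwrite('pics/s5.png',cv2.resize(im[140:300,170:330,::-1],None,fx=3.7,fy=3.7,interpolation=cv2.INTER_CUBIC))
im=viewer.get_image('top'); cv2.imwrite('pics/t5.png',cv2.resize(im[145:300,180:310,::-1],None,fx=3.8,fy=3.8,interpolation=cv2.INTER_CUBIC));stat()"
```

```text
t 7.125 tcp st mm [-173.7254   -0.1044   62.2052] toolz yaw -1.9437200507467103 down [-0.0013  0.0003 -1.    ] F [-0.0253  0.3219  0.1643] gap 0.11941714617446368
t 7.225 tcp st mm [-171.5863    0.4925   62.5806] toolz yaw -1.8667973938896796 down [ 0.0013  0.0004 -1.    ] F [ 0.9187 -0.7574  0.0218] gap 0.12001260787565822
```

View pics/s5.png

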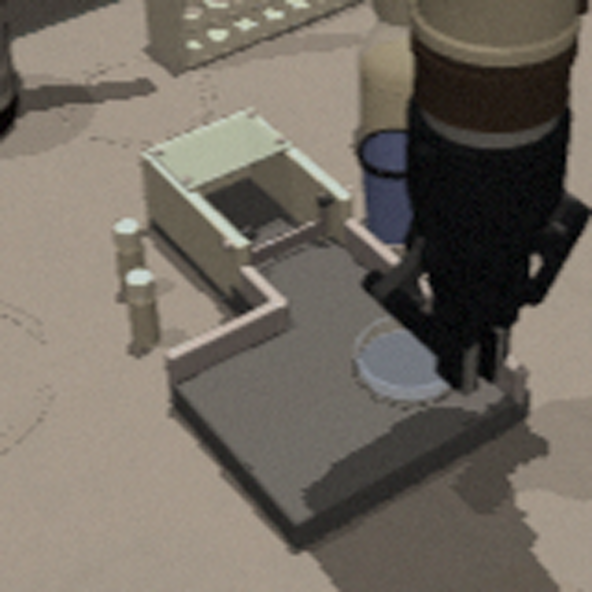

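View pics/t5.png

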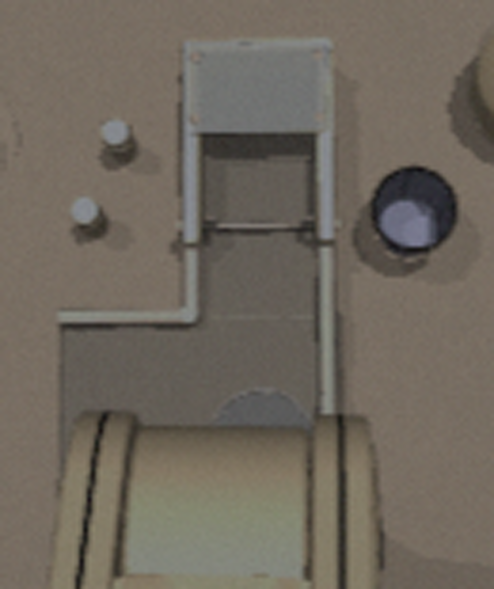

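The dish stands in front of the lane, its far edge at row 390 and its centre at column 260, so y ≈ 0. I lower behind it and push.

Request:
step_arm:
  targets:
    - [0.015,0,0,0]
    - [0.014,0,0,0]
    - [0.006,0,0,0]
    - [0,0,0.004,0]
    - [0,0,0.005,0]
    - [0,0,0.006,0]
    - [0,0,0.006,0]
    - [0,0,0.006,0]

```text
t: 8.22
tcp_pos: [0.4393, -0.0236, 0.0275]
ee_rot: [[0.0, 0.033, 0.999], [0.0, 0.999, -0.033], [-1.0, 0.0, 0.0]]
wrist_force: [-0.5, 0.5, 0.3]
finger_gap: 0.124
```

Request:
step_arm:
  targets:
    - [0,0,0.006,0]
    - [0,0,0.006,0]
    - [0,0,0.006,0]
    - [0,0,0.006,0]
    - [0,0,0.006,0]
    - [0,0,0.004,0]
    - [0,0,0.001,0]
    - [0,0,0,0]

```text
t: 9.22
tcp_pos: [0.4736, -0.0246, 0.0273]
ee_rot: [[-0.0, 0.033, 0.999], [-0.0, 0.999, -0.033], [-1.0, -0.0, -0.0]]
wrist_force: [0.2, -1.2, 0.2]
finger_gap: 0.119
```

```bash
python3 -c "
from h import *
s=stat(); im=viewer.get_image('scene'); cv2.imwrite('pics/s6.png',cv2.resize(im[140:300,170:330,::-1],None,fx=3.7,fy=3.7,interpolation=cv2.INTER_CUBIC))
im=viewer.get_image('top'); cv2.imwrite('pics/t6.png',cv2.resize(im[145:300,180:310,::-1],None,fx=3.8,fy=3.8,interpolation=cv2.INTER_CUBIC));stat()"
```

```text
t 9.225 tcp st mm [-110.4326    0.0032   27.2648] toolz yaw -1.8840213869897493 down [-0.0001 -0.     -1.    ] F [ 0.2215 -1.2037  0.2489] gap 0.11867987355784247
t 9.325 tcp st mm [-110.5836    0.0096   27.2701] toolz yaw -1.882217418702794 down [-0.0002  0.     -1.    ] F [ 0.528  -0.4343  0.0615] gap 0.11858992239861332
```

View pics/s6.png

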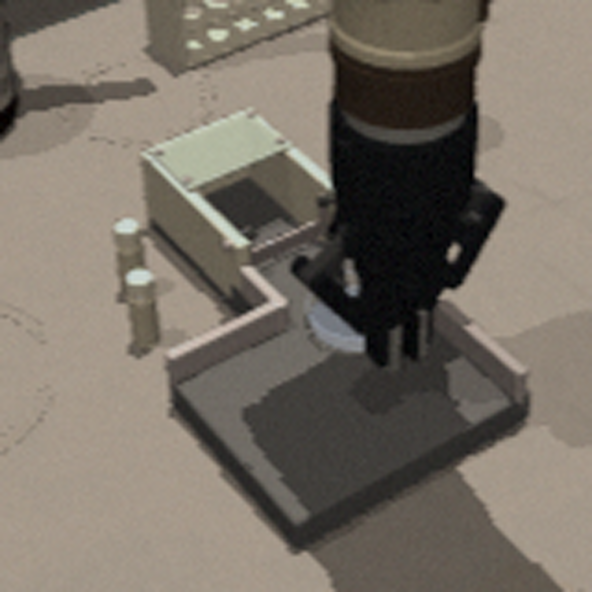

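View pics/t6.png

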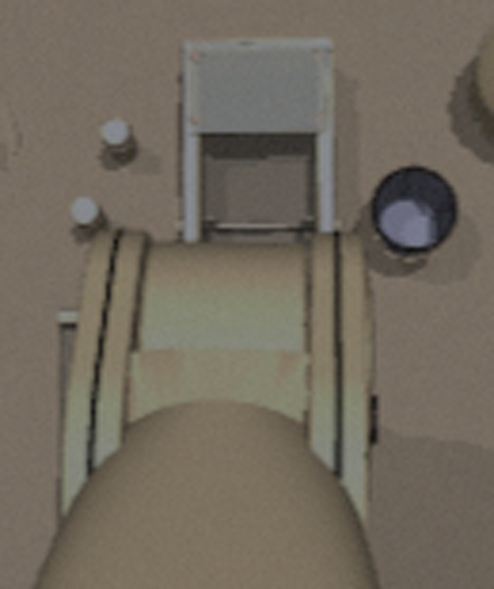

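The dish is ahead of the fingers at the lane mouth, with no force on the wrist. I continue.

Request:
step_arm:
  targets:
    - [0,0,0.004,0]
    - [0,0,0.006,0]
    - [0,0,0.006,0]
    - [0,0,0.006,0]
    - [0,0,0.006,0]
    - [0,0,0.005,0]
    - [0,0,0.002,0]
    - [0,0,0,0]

```text
t: 10.32
tcp_pos: [0.5087, -0.0258, 0.0273]
ee_rot: [[-0.0, 0.033, 0.999], [-0.0, 0.999, -0.033], [-1.0, -0.0, -0.0]]
wrist_force: [-0.1, -0.0, 0.2]
finger_gap: 0.123
```

```bash
python3 -c "
from h import *
s=stat(); im=viewer.get_image('scene'); cv2.imwrite('pics/s7.png',cv2.resize(im[140:300,170:330,::-1],None,fx=3.7,fy=3.7,interpolation=cv2.INTER_CUBIC))
im=viewer.get_image('top'); cv2.imwrite('pics/t7.png',cv2.resize(im[145:300,180:310,::-1],None,fx=3.8,fy=3.8,interpolation=cv2.INTER_CUBIC));stat()
im=viewer.get_image('wrist'); cv2.imwrite('pics/w7.png',im[:,:,::-1])"
```

```text
t 10.325 tcp st mm [-75.2999   0.065   27.2507] toolz yaw -1.88075599591748 down [-0.0001 -0.     -1.    ] F [-0.1015 -0.043   0.1726] gap 0.12344271607357428
t 10.425 tcp st mm [-75.5702   0.0522  27.2685] toolz yaw -1.883635454178109 down [-0.0003 -0.     -1.    ] F [-0.1354 -0.3864 -0.5002] gap 0.1238160154231604
```

View pics/s7.png

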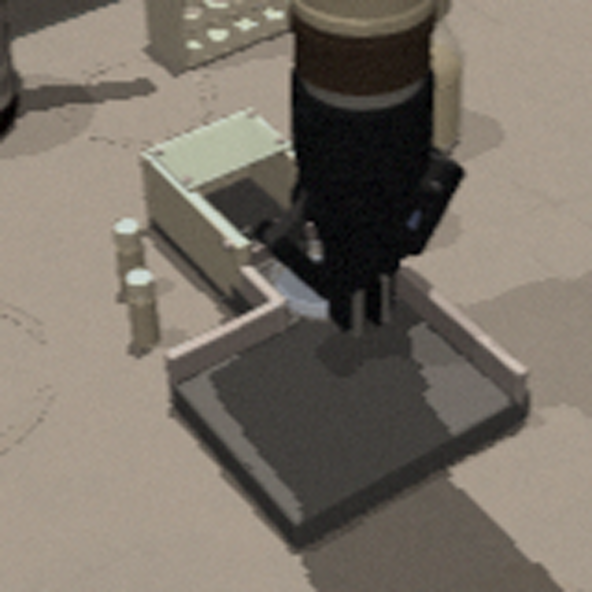

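View pics/w7.png

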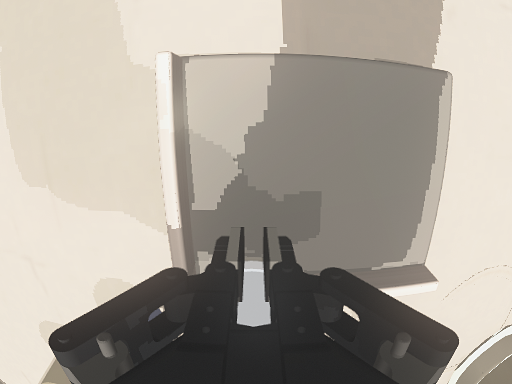

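The dish is in the lane between the guides, with the fingers centred behind it (gap at columns 243-265). I push on through the flap.

Request:
step_arm:
  targets:
    - [0,0,0.004,0]
    - [0,0,0.006,0]
    - [0,0,0.006,0]
    - [0,0,0.006,0]
    - [0,0,0.006,0]
    - [0,0,0.005,0]
    - [0,0,0.005,0]
    - [0,0,0.005,0]

```text
t: 11.48
tcp_pos: [0.5519, -0.0272, 0.0273]
ee_rot: [[-0.0, 0.033, 0.999], [0.0, 0.999, -0.033], [-1.0, 0.0, -0.0]]
wrist_force: [-0.3, -0.2, 0.8]
finger_gap: 0.12
```

```bash
python3 -c "
from h import *
s=stat(); im=viewer.get_image('scene'); cv2.imwrite('pics/s8.png',cv2.resize(im[140:300,170:330,::-1],None,fx=3.7,fy=3.7,interpolation=cv2.INTER_CUBIC))
im=viewer.get_image('wrist'); cv2.imwrite('pics/w8.png',im[:,:,::-1]);stat()"
```

```text
t 11.475 tcp st mm [-32.0824   0.097   27.2995] toolz yaw -1.8826013985892123 down [-0.0001  0.     -1.    ] F [-0.3207 -0.1664  0.8459] gap 0.11954297918442201
t 11.575 tcp st mm [-31.5012   0.0762  27.3953] toolz yaw -1.884306479132007 down [ 0.001 -0.    -1.   ] F [ 0.3533 -0.2124  0.5124] gap 0.11901890115805436
```

View pics/s8.png

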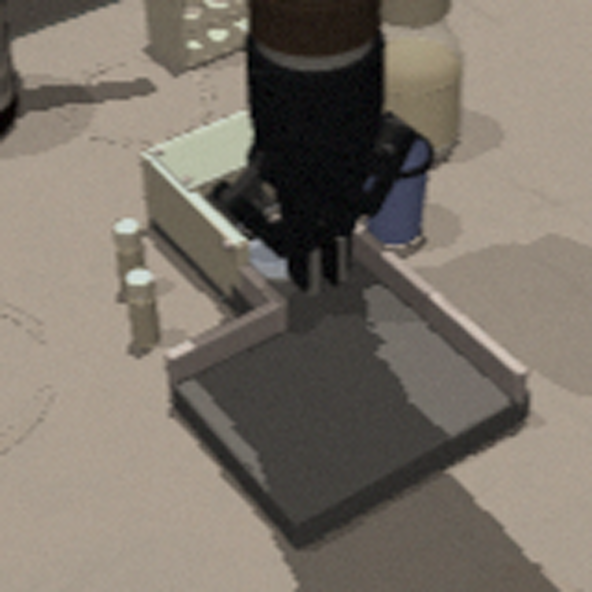

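View pics/w8.png

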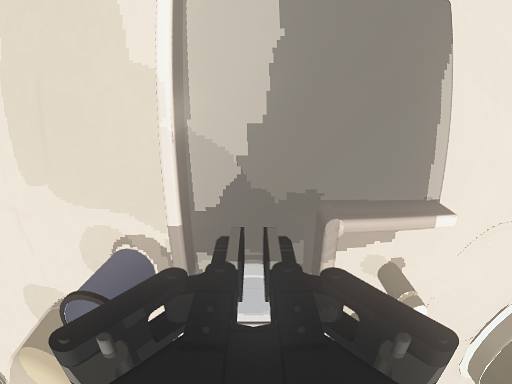

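Request:
step_arm:
  targets:
    - [0,0,0.004,0]
    - [0,0,0.004,0]
    - [0,0,0.004,0]
    - [0,0,0.004,0]
    - [0,0,0.004,0]
    - [0,0,0.004,0]
    - [0,0,0.004,0]
    - [0,0,0.002,0]

```text
t: 12.58
tcp_pos: [0.5821, -0.0282, 0.0274]
ee_rot: [[0.0, 0.033, 0.999], [0.0, 0.999, -0.033], [-1.0, 0.0, 0.0]]
wrist_force: [-0.1, 0.6, 0.5]
finger_gap: 0.122
```

```bash
python3 -c "
from h import *
s=stat(); im=viewer.get_image('scene'); cv2.imwrite('pics/s9.png',cv2.resize(im[140:300,170:330,::-1],None,fx=3.7,fy=3.7,interpolation=cv2.INTER_CUBIC))
im=viewer.get_image('wrist'); cv2.imwrite('pics/w9.png',im[:,:,::-1]);stat()"
```

```text
t 12.575 tcp st mm [-1.9269  0.1468 27.3501] toolz yaw -1.8821219051509017 down [ 0.0004  0.     -1.    ] F [-0.099   0.5561  0.4551] gap 0.12153884342427947
t 12.675 tcp st mm [-2.0052  0.1529 27.3473] toolz yaw -1.8815177665728524 down [ 0.0004 -0.     -1.    ] F [-0.9587  0.0727 -0.0229] gap 0.12138072338504007
```

View pics/s9.png

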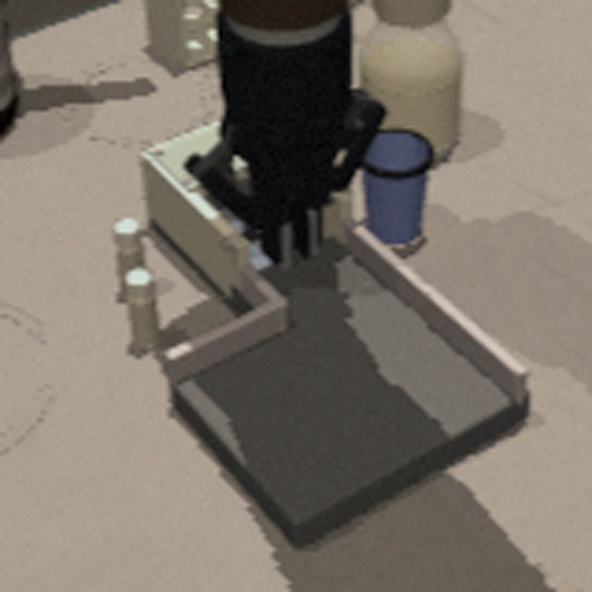

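View pics/w9.png

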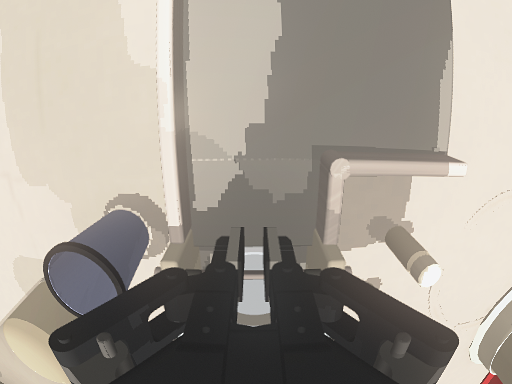

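```bash
python3 -c "
import cv2
im=cv2.imread('pics/w9.png'); cv2.imwrite('pics/w9z.png',cv2.resize(im[210:345,180:340],None,fx=4.4,fy=4.4,interpolation=cv2.INTER_CUBIC))
im=cv2.imread('pics/s9.png'); cv2.imwrite('pics/s9z.png',cv2.resize(im[180:320,170:390],None,fx=3.4,fy=3.4,interpolation=cv2.INTER_CUBIC))
"
```

```text
(no output)
```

View pics/w9z.png

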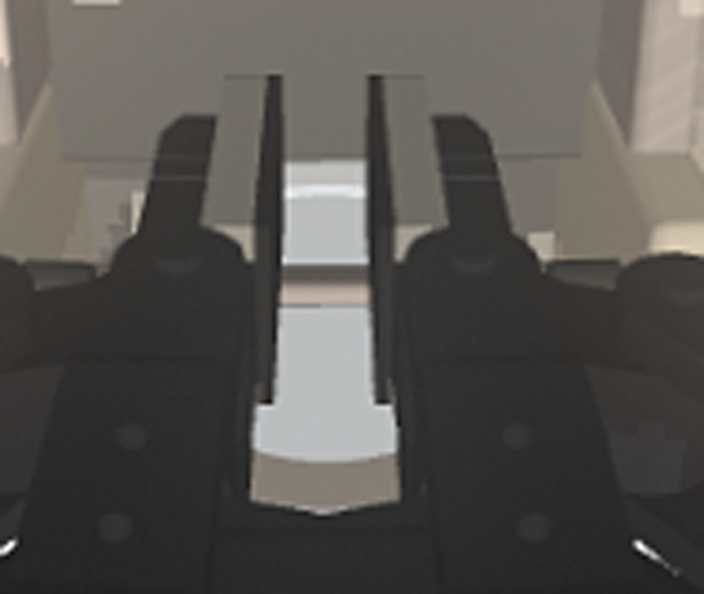

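View pics/s9z.png

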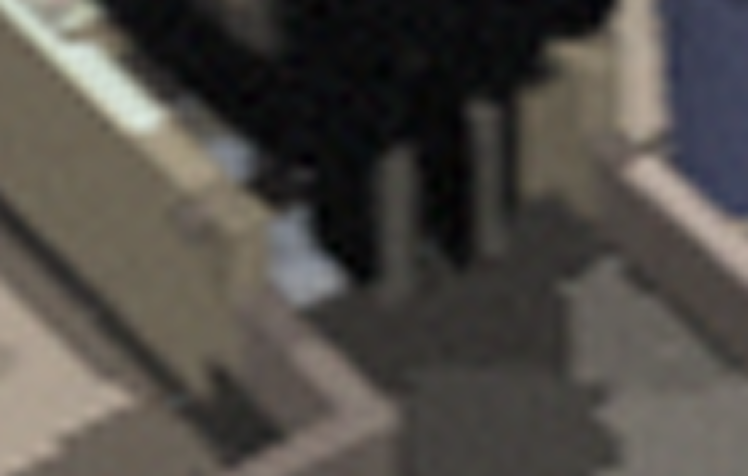

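```bash
python3 - <<'E'
from h import *
s=stat()
f=lambda x,y:(x/4.4+180,y/4.4+210)
for n,x,y,z in [("deck end",325,158,.024),("dish rim rear if dropped",325,187,.023),("if on deck",325,187,.037),("floor rear dropped",325,165,.010),("front floor edge if dropped",325,460,.012),("front rim",325,510,.023),("front floor ondeck",325,460,.026),("front rim ondeck",325,510,.037),("flap",325,285,.03),("finger tip",325,75,.027)]:
    print(n,st(wz(*f(x,y),z,s)))
E
```

```text
t 12.675 tcp st mm [-2.0052  0.1529 27.3473] toolz yaw -1.8815177665728524 down [ 0.0004 -0.     -1.    ] F [-0.9587  0.0727 -0.0229] gap 0.12138072338504007
deck end [ 1.7279  0.6603 24.    ]
dish rim rear if dropped [ 6.6002  0.669  23.    ]
if on deck [-1.6038  0.6398 37.    ]
floor rear dropped [10.6435  0.6905 10.    ]
front floor edge if dropped [64.2901  0.7765 12.    ]
front rim [64.9102  0.7665 23.    ]
front floor ondeck [51.539   0.7399 26.    ]
front rim ondeck [51.1444  0.7281 37.    ]
flap [17.2393  0.6777 30.    ]
finger tip [-11.4168   0.6372  27.    ]
```

Through the finger gap the dish spans x ≈ 6.6 to 65 at bay-floor height, a length of 58 mm that fits it having dropped flat. The on-deck reading gives only 53 mm and doesn't fit. I push 2 mm more for margin and then withdraw straight back.

Request:
step_arm:
  targets:
    - [0,0,0.002,0]
    - [0,0,0,0]
    - [0,0,-0.004,0]
    - [0,0,-0.006,0]
    - [0,0,-0.008,0]
    - [0,0,-0.01,0]
    - [0,0,-0.012,0]
    - [0,0,-0.012,0]

```text
t: 13.68
tcp_pos: [0.5306, -0.0265, 0.0273]
ee_rot: [[-0.0, 0.033, 0.999], [-0.0, 0.999, -0.033], [-1.0, -0.0, -0.0]]
wrist_force: [-0.4, -0.0, -1.2]
finger_gap: 0.116
```

Request:
step_arm:
  targets:
    - [0,0,-0.02,0]
    - [0,0,-0.02,0]
    - [-0.02,0,-0.02,0]
    - [-0.03,0,-0.02,0]
    - [-0.04,0,-0.03,0]
    - [-0.04,0,-0.04,0]
    - [-0.03,0,-0.04,0]
    - [0,0,0,0]

```text
t: 14.68
tcp_pos: [0.3406, -0.0203, 0.1893]
ee_rot: [[0.005, 0.033, 0.999], [-0.0, 0.999, -0.033], [-1.0, -0.0, 0.005]]
wrist_force: [0.9, 0.2, -0.6]
finger_gap: 0.118
```

```bash
python3 -c "
from h import *
s=stat(); im=viewer.get_image('scene'); cv2.imwrite('pics/s10.png',cv2.resize(im[140:300,170:330,::-1],None,fx=3.7,fy=3.7,interpolation=cv2.INTER_CUBIC))
im=viewer.get_image('top'); cv2.imwrite('pics/t10.png',cv2.resize(im[145:300,180:310,::-1],None,fx=3.8,fy=3.8,interpolation=cv2.INTER_CUBIC));stat()"
```

```text
t 14.675 tcp st mm [-243.5709   -0.1742  189.3072] toolz yaw -1.8901660013060133 down [ 0.0047 -0.0003 -1.    ] F [ 0.9083  0.2472 -0.6036] gap 0.1180139413705633
t 14.775 tcp st mm [-242.1907   -0.1693  187.5832] toolz yaw -1.8837064785828925 down [ 0.0025 -0.0002 -1.    ] F [ 0.3618  0.4343 -0.4537] gap 0.11622464291040996
```

View pics/s10.png

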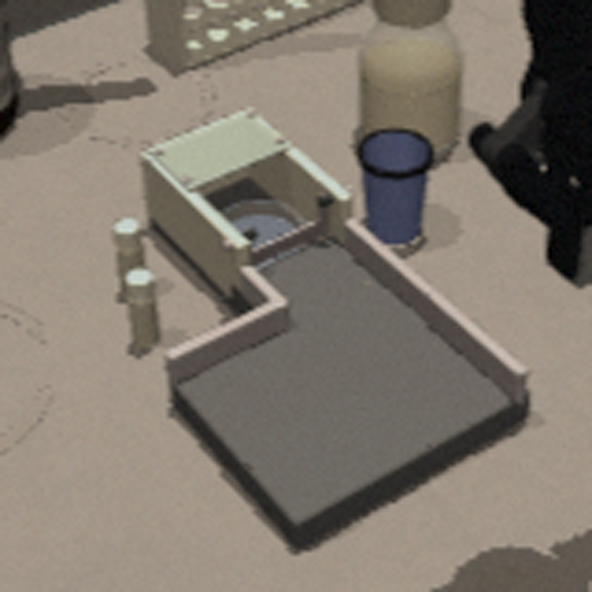

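View pics/t10.png

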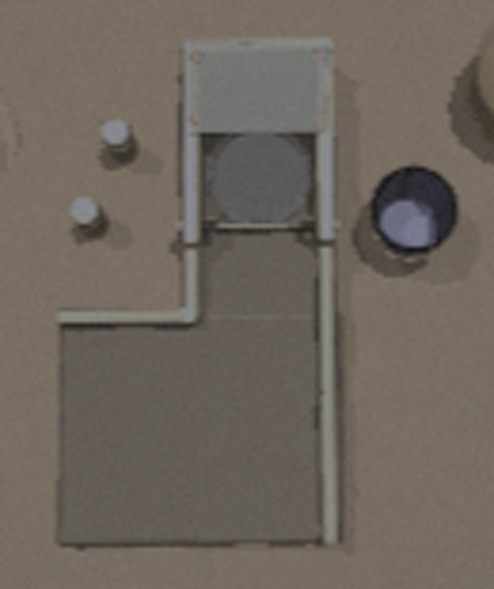

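The top view shows the dish round in the bay at (260,178) and the flap back at row 227 as before, with the cup and vials unchanged. I check height and position with two views.

```bash
python3 - <<'E'
from h import *
s2=lambda x,y:((x+.5)/3.7+170-.5,(y+.5)/3.7+140-.5)
for v in (224,): print("rear edge top view z.010/.023",st(onz("top",*tz(260,v),.010)),st(onz("top",*tz(260,v),.023)))
for u in (210,311): print("side",st(onz("top",*tz(u,178),.023)))
a=cv2.imread("pics/t0.png") if 0 else cv2.imread("pics/top0.png"); b=viewer.get_image("top")[:,:,::-1]
d=cv2.absdiff(a,b).max(2)[145:300,180:335]; ys,xs=np.where(d>25); print("changed px (full)",len(xs)); 
m=(d>25).astype(np.uint8); n,l,st_,c=cv2.connectedComponentsWithStats(m); print([(r[:5]+[180,145,0,0,0]).tolist() for r in st_[1:] if r[4]>8])
im=viewer.get_image("scene")[:,:,::-1]; cv2.imwrite("pics/s11.png",cv2.resize(im[165:220,200:270],None,fx=9,fy=9,interpolation=cv2.INTER_CUBIC))
stat()
E
```

```text
rear edge top view z.010/.023 [ 8.2249  0.8272 10.    ] [ 6.0349  0.4993 23.    ]
side [33.4464 29.7495 23.    ]
side [ 33.1608 -29.3238  23.    ]
changed px (full) 111
[[237, 180, 22, 7, 110]]
t 14.875 tcp st mm [-242.1924   -0.1427  186.666 ] toolz yaw -1.8824747137306972 down [-0.0004  0.0001 -1.    ] F [-0.3391 -0.1355 -0.5351] gap 0.12058992493747907
```

View pics/s11.png

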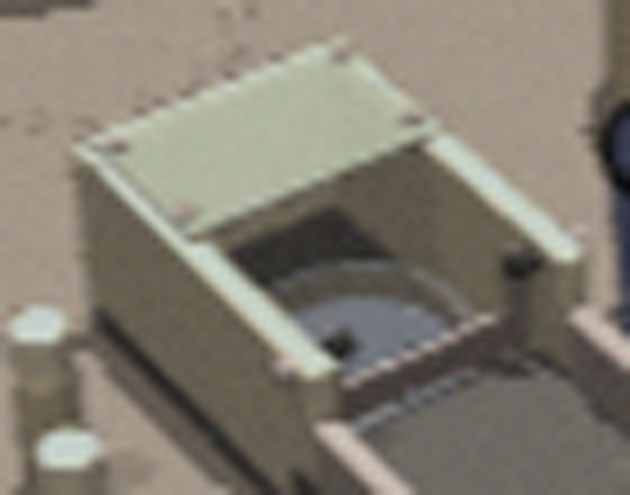

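A pale line shows under the flap at (370-470, 370-420). It is either the dropped dish's rear rim or a sign that it's not fully down, so I compare with the first picture.

```bash
python3 - <<'E'
from h import *
a=cv2.imread("pics/scene0.png"); b=viewer.get_image("scene")[:,:,::-1]
c=lambda i:cv2.resize(i[185:220,225:265],None,fx=9.5,fy=9.5,interpolation=cv2.INTER_NEAREST)
cv2.imwrite("pics/cmp.png",np.hstack([c(a),c(b)]))
def W(x,y,z): return np.r_[TS+RS@np.array([x,y])/1e3,z/1e3]
f=lambda p:np.round((p-[225,185]+.5)*9.5)
print("drop rear rim (6,0,23)",f(proj("scene",W(6,0,23))),"sides at +-15",f(proj("scene",W(10,15,23))),f(proj("scene",W(10,-15,23))))
print("flap bottom",f(proj("scene",W(0,31,27))),f(proj("scene",W(0,-31,27))),"top",f(proj("scene",W(0,31,40))),f(proj("scene",W(0,-31,40))), "deck edge",f(proj("scene",W(2,31,24))),f(proj("scene",W(2,-31,24))))
th=np.linspace(0,2*np.pi,12,endpoint=False)
print("rim far pts if flat c=(36,0)",[f(proj("scene",W(36+30*np.cos(t),30*np.sin(t),23))).tolist() for t in (0,.5,1,-.5,-1)])
print("rim far pts if centred 36, z 37 ",[f(proj("scene",W(36+30*np.cos(t),30*np.sin(t),37))).tolist() for t in (0,.5,1,-.5,-1)])
E
```

```text
drop rear rim (6,0,23) [212. 228.] sides at +-15 [151. 243.] [254. 197.]
flap bottom [117. 278.] [330. 181.] top [115. 237.] [330. 140.] deck edge [113. 283.] [325. 186.]
rim far pts if flat c=(36,0) [[81.0, 103.0], [41.0, 132.0], [25.0, 168.0], [137.0, 90.0], [194.0, 95.0]]
rim far pts if centred 36, z 37  [[79.0, 60.0], [38.0, 88.0], [22.0, 125.0], [134.0, 47.0], [192.0, 51.0]]
```

View pics/cmp.png

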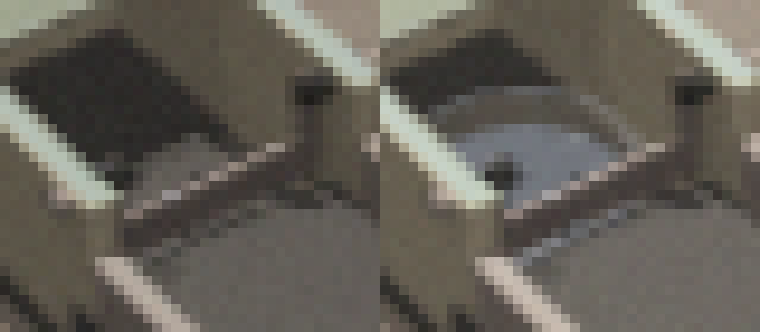

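The flap's pixels match the first picture. The dish's far rim sits at about (135,90), where a flat, dropped dish should appear (a dish at deck height would be near row 47). The pale line matches its dropped rear rim, predicted at (151,243). I hand in.

```bash
python3 -c "
from h import *
s=stat(); print(s['qd']); print(arm.close_job())"
```

```text
t 14.925 tcp st mm [-242.2732   -0.1474  186.4462] toolz yaw -1.8813002416687832 down [-0.0014  0.0001 -1.    ] F [-0.2752 -0.8336 -0.8869] gap 0.1184250918799118
[0.0383 0.6812 0.1953 0.2349 0.0263 0.0052]
the job is handed in; nothing more can be done
None
```

The petri dish is in the bay, lying flat on the floor, and the flap has swung shut behind it. I handed the job in at about 15 s with the arm clear of the station.

- **What I did:** with the fingers shut I pushed the dish sideways across the deck until it was in line with the lane. I lifted over, then pushed it along the lane and through the flap with the fingers slightly open. I stopped with the TCP about at the gate, drew the fingers straight back out, and raised the arm clear. The dish was never lifted or turned.
- **Dish:** its centre is at about x = 36, y = 0 mm in the station frame, with its rear rim about 6 mm past the gate. Its rim lines up with where a flat, dropped dish should appear in the scene and top views.
- **Flap:** it looks the same as in the first picture, hanging shut.
- **Bystanders:** a top-view comparison with the start showed changes only inside the bay. It covered the cup, the vials and part of the bottle. I did not check the whole bottle.
- **Forces:** the wrist readings I took stayed around 1 N, which is noise level.
- **Checks that disagreed:** none failed. Different views of the same point differed by up to about 3 mm, which did not matter within the lane's clearance. A pale line under the flap looked doubtful at first, but it is the dropped dish's rear rim.

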